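Close a brass buckle in the turnover jig and flip it

ROBOT

A 6-joint arm with a two-finger parallel gripper is mounted at the origin on the work surface. World frame = base frame: x ahead of the robot, y to its left, z up, the work surface at z = 0. Lengths are in m, angles in rad, forces in N, time in s.
With the tool pointing down it reaches from about 0.3 to 0.875 m from the base axis. Payload 4.2 kg.
Tool frame: the origin (TCP) lies on the centre line of the jaws, within the pads' length; the fingertips stand 8 mm ahead of it and the grasp point (between the pads) lies 11 mm behind it; z points along the fingers, y is the direction in which the jaws open and shut (so a half turn about z gives the same grasp; the last joint's range is limited). The gripper opens to 85 mm and grips with 20 to 120 N. Pads are 22 mm wide; open, the fingers measure 114 mm over their backs; the gripper's body (76 mm by 85 mm) begins 54 mm behind the grasp point. The pads swing forward as they close: fully open they stand 13 mm farther back than shut.
Start: joints at [1.195, 0.32, 1.565, -0, 1.257, -0.02], TCP at [0.2, 0.539, 0.239] pointing down, gripper open.
Joint ranges: [-3.11, 3.11], [-0.84, 2.01], [0.21, 2.61], [-1.34, 4.49], [0.05, 2.63], [-2.56, 2.56]. Speed limits (rad/s): [2.57, 2.57, 3.14, 3.14, 3.14, 3.14].

INTERFACE

Orientations are given as a rotation vector (axis times angle).
In Python, from bench import readout, capture, order, nets gives the robot as it stands.
- The arm moves only by the shell command python3 -m crank 'ROWS' [FORCE]. ROWS is a JSON object of lists of equal length, an entry for each row: "hand": the finger opening in mm, from 0 to 85.4; "linear": the shift along the tool's x, y, z in mm, a list of three; "delta_rot": the turn, a rotation vector about the tool's x, y, z in rad, a list of three. In form: {"hand": [hand, ...], "linear": [[tx, ty, tz], ...], "delta_rot": [[wx, wy, wz], ...]}. A call has 1 to 10 rows; each row shifts and turns the commanded pose from where the row before left it, along the tool's axes as they then stand; what a row does not reach is not made up. A row lasts 1/8 s, in which the tool goes at most 62.5 mm and 10.7 degrees, less where a joint would pass 70% of its speed; a pose out of reach is approached as far as the arm can. A call with a gripper value outside its range is refused whole. The fingers move at their own pace and stop on an object; FORCE is the grip in N (left out, the last holds). Time passes only in rows, so rows that do not move let the fingers close. It gives the time, the measured TCP pose, the force and the opening at its end, in the units of the state.
- readout.sense(): the state, without advancing time (a new reading comes with each control period).
- capture(name): name is "side" or "top"; returns a dict with "img" (400x640x3 uint8, blue, green, red), "vertical_fov" (degrees; the focal length in pixels is half the picture's height over the tangent of half this angle, whatever the lens; pixels are square), "cx", "cy" (the principal point, pixels), "distortion" ([k1, k2, p1, p2, k3] as OpenCV has them; the pictures are not rectified), "origin" and "attitude" of the camera in the world. Camera axes: x right, y down, z forward; pixel columns grow to the right and rows downward; lengths in m; the calibration is good to about 2 mm. A picture is of the moment at which its call begins. There is no depth.
- order.close_job(): hands the job in, once; it reports no verdict.
Trained networks look in a picture, given as the dict that the camera call returned (one of the last four; its "shot" number tells which), for a name from the list of things; names that differ only in an ending like _2 or _b are one class to them, and where a whole thing is asked for, a point or a joint stands for the part that bears it (a point fixed in the world has none). Each returns a list of dicts, best first, with "conf" (0 to 1); they miss things now and then, are a little off and sometimes report something else, mostly with a low value. They report only what shows in the picture. A call takes as long as a camera call. They do not tell look-alikes from the thing itself.
- nets.spot_in(picture, label): "rect" ([centre column, centre row, width, height] as shares, 0 to 1, of the picture: columns of its width, rows of its height, round what is visible of it).
The state is a dict: "clock": time; "joints": joint angles; "qvel": joint speeds; "tau": joint torques, N m; "tcp_pos": TCP position; "tcp_rot": TCP orientation; "force": force on the tool from outside, world axes, zero at the start; "moment": the same for the moment, N m; "grip_width": finger opening in m.
Only numpy, scipy, OpenCV 4.12 (cv2) and the standard library are available. Lean on these libraries where they do the work, as an engineer would, in place of code of your own. Each camera call takes 0.05 s, during which the arm holds its last target.

TASK

Two identical turnover jigs for engraving buckles stand on the packing table, both open; only one of them has a brass buckle lying in its tray. Close that jig's lid fully onto the tray, then, keeping it closed, turn the whole holder over about the jig's spine so that it lies flat on the empty half of its base plate, with the buckle still inside and now other side up, and let go.

Things in the scene. Friction and masses are not known exactly. Their poses are not given: they have to be found in the camera images.
- jig: Fixed jig that has the buckle: grey base plate 100 (x) by 200 (y) by 14 mm, carrying a black tray with aluminium lid. Origin: centre of the plate's underside, on the table; z up; x points away from the robot, turned up to 0.45 rad. Spine (holder's hinge axis) along x at y 0, z 30 mm. An identical jig, its tray empty, stands 0.3 to 0.6 m to the other side.
- jig_holder (a joint): Turn of the holder (tray and lid, 0.4 kg) about the spine, rad: 0 at first, tray on the jig's +y half (x -46 to 46, y 8 to 84, z 14 to 38 mm); 3.14 turned over on the -y half. Damped: let go, it sinks to the side it leans to. Handle: round pin 12 mm thick along the spine's direction, on the tray's side nearest the robot: x -46 to -96, y 78, z 30 mm (turned: y -78).
- jig_lid (a joint): Lid's angle to the tray, rad: 0 closed; starts 1.6 to 2.0 (1.57 upright, more leans over the empty half). Hinged on the tray at jig y 6, z 38 mm; 92 mm wide, 8 thick, 78 long, 99 with its middle tab (26 wide). Closed, its top is at z 46 mm. Stiff hinge (1 N at the edge): stays where left, so push it right down; it then stays closed while turned.
- buckle_center (a point): Centre, half-way up, of the brass buckle: rectangular frame 60 by 46 by 10 mm with a middle bar, lying loose in the tray's pocket (76 by 60 mm, 16 deep). Its z axis points up at first, its long side x is within 0.1 rad of the jig's x. Seen through the 36 by 26 mm windows in lid and tray. Need not be touched.
Things that resemble listed ones, but are neither listed nor needed, are in the scene too. What is shaped like the part that bears buckle_center but black or red is not meant.

How it is judged:
On the way:
1. the lid is fully closed (within 0.1 rad) on the tray with the buckle in it, before the holder is turned (still within 0.15 rad) (value of joint jig_lid below 0.1 rad and value of joint jig_holder below 0.15 rad and y of buckle_center in the frame of jig between 0.025 and 0.067 m and z of buckle_center in the frame of jig below 0.037 m), for 0.2 s.
At the end, for the whole second after the job is handed in: The holder lies turned over on the other half of the base plate (within 0.14 rad of flat), at rest, its lid closed within 0.1 rad, and the buckle is inside it (within 20 mm of the middle of the turned tray), other side up (within 0.34 rad) (value of joint jig_holder above 3 rad and value of joint jig_lid below 0.1 rad and y of buckle_center in the frame of jig between -0.067 and -0.025 m and x of buckle_center in the frame of jig between -0.02 and 0.02 m and z of buckle_center in the frame of jig below 0.045 m and angle between buckle_center's own z axis and vertical above 2.8 rad and velocity of joint jig_holder below 0.05 rad/s); the robot touches nothing.
It fails at once if the lid comes open by more than 0.35 rad while the holder is being turned (value of joint jig_lid above 0.35 rad and value of joint jig_holder above 0.4 rad).
It also fails if it takes over 58 s, if anything falls off the work surface, if the arm or the gripper's body presses on something with over 40 N, if the wrist force passes 120 N, or if a joint passes its speed limit or range.

## Working session

There is one attempt and no reset: what is moved stays moved. The work goes in short steps, Python scripts to look and compute and a shell command to move; the robot and the scene stay as the last step left them, time stands still between calls to the robot, and variables do not carry over. Pictures are saved under pics/ and viewed, and the job is handed in when it is done.

```bash
mkdir -p pics; ls
python3 - <<'E'
from bench import readout,capture,nets
import cv2
print(readout.sense())
for n in("side","top"):
    p=capture(n); cv2.imwrite(f"pics/{n}0.png",p["img"])
    print({k:v for k,v in p.items() if k!="img"})
    for l in("jig","jig_holder","jig_lid","buckle_center"):
        print(n,l,[( [round(p_,3) for p_ in d["rect"]],round(d["conf"],2)) for d in nets.spot_in(p,l)])
E
```

```text
pics
{'clock': 0.0, 'joints': array([ 1.19501442e+00,  3.20298631e-01,  1.56568618e+00,  7.13757778e-06,
        1.25737632e+00, -2.00082327e-02]), 'qvel': array([-0.00092469,  0.00031575,  0.0004539 , -0.0005741 , -0.00069689,
       -0.00045305]), 'tau': array([ 3.87232058e-05, -4.15520597e+01, -2.34161925e+01, -1.91985094e-05,
        8.17493128e-03,  2.92312563e-05]), 'tcp_pos': array([0.20011458, 0.53856374, 0.23847559]), 'tcp_rot': array([-5.55845795e-01, -3.09166721e+00,  2.72130491e-03]), 'force': array([ 0.16854979, -0.79094831,  0.55372337]), 'moment': array([ 0.05148043,  0.03487155, -0.03129015]), 'grip_width': 0.08555185516516248}
{'vertical_fov': 52.5133251180533, 'cx': 324.97889041748516, 'cy': 201.43597033482192, 'distortion': array([-0.1000357,  0.       ,  0.       ,  0.       ,  0.       ]), 'origin': array([ 0.22430371, -0.51645851,  0.59687835]), 'attitude': array([-2.11800505,  0.71083524, -0.33779967]), 'shot': 1}
side jig [([0.408, 0.46, 0.098, 0.163], 0.74)]
side jig_holder [([0.405, 0.432, 0.089, 0.091], 0.81)]
side jig_lid [([0.413, 0.417, 0.072, 0.077], 0.9)]
side buckle_center [([0.491, 0.409, 0.041, 0.038], 0.68), ([0.392, 0.385, 0.023, 0.021], 0.57), ([0.416, 0.422, 0.017, -0.004], 0.43)]
{'vertical_fov': 49.63729519769035, 'cx': 323.217658851815, 'cy': 202.2215822220471, 'distortion': array([0.01441606, 0.        , 0.        , 0.        , 0.        ]), 'origin': array([0.51333327, 0.09751755, 1.13593354]), 'attitude': array([-2.19053739,  2.12843074, -0.1930147 ]), 'shot': 2}
top jig [([0.392, 0.573, 0.146, 0.179], 0.59)]
top jig_holder [([0.37, 0.555, 0.092, 0.12], 0.69)]
top jig_lid [([0.397, 0.579, 0.043, 0.083], 0.64)]
top buckle_center [([0.365, 0.554, 0.043, 0.084], 0.81), ([0.289, 0.513, 0.043, 0.061], 0.8), ([0.378, 0.41, 0.035, 0.065], 0.59)]
```

View pics/side0.png

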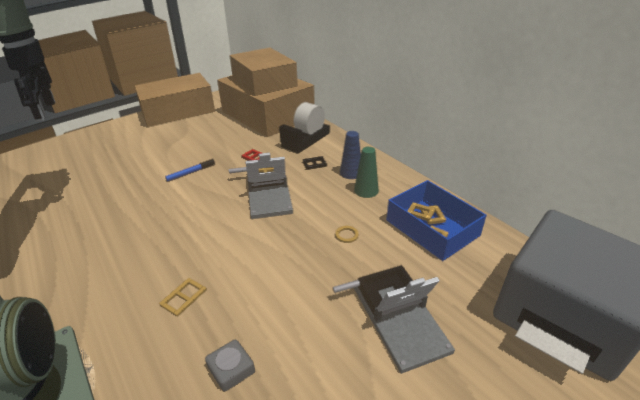

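View pics/top0.png

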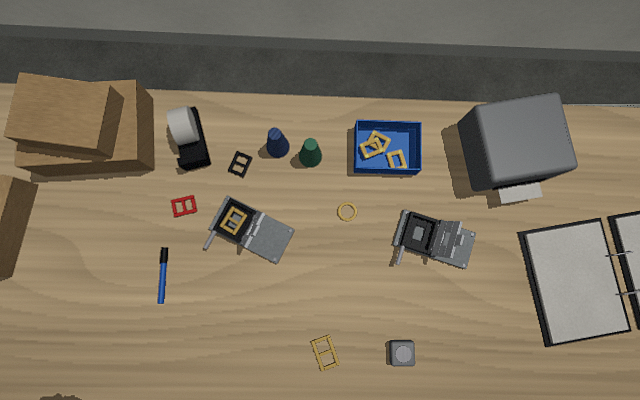

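The side view shows the buckle jig at about (266,185) and the empty jig at (405,310). In the top view, the left jig (250,230) has brass in its tray at (234,221), and the right jig (435,240) is empty.

Things that could be mistaken for it, by top-view pixel:
- **Jigs:** buckle jig (250,230) and empty jig (435,240).
- **Buckles:** brass in the tray (234,221), red (184,206), black (240,164), loose brass frame (324,352), brass pieces in the blue bin (375,147) and (397,158), brass ring (347,212).

My choice is the left jig, with the buckle at (234,221). I'll check it in a close crop.

Run:
```python
import cv2
a=cv2.imread("pics/top0.png")[180:280,190:310]
cv2.imwrite("pics/topcrop.png",cv2.resize(a,None,fx=6,fy=6,interpolation=cv2.INTER_CUBIC)[:600])
a=cv2.imread("pics/side0.png")[140:225,220:310]
cv2.imwrite("pics/sidecrop.png",cv2.resize(a,None,fx=7,fy=7,interpolation=cv2.INTER_CUBIC)[:600])
```

```text
(no output)
```

View pics/topcrop.png

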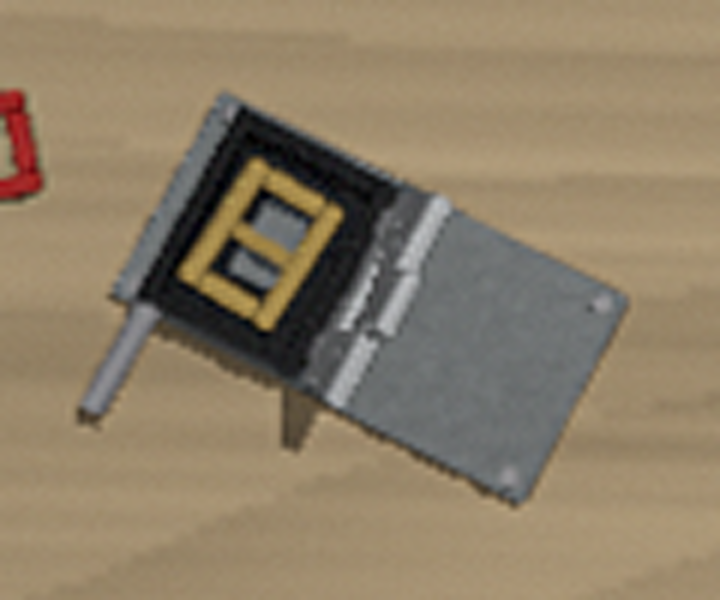

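View pics/sidecrop.png

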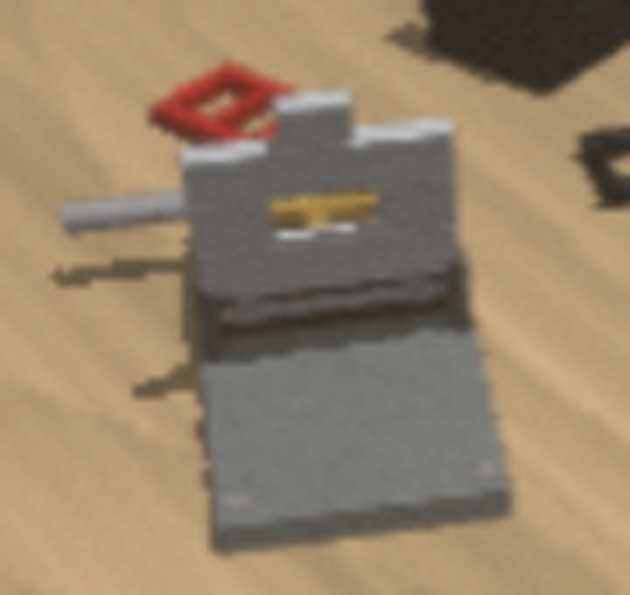

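The crops confirm it: the left jig holds the brass frame, its lid is about upright, and the handle points to the robot. Next I fit its pose from the corners.

```bash
cat > h.py <<'E'
import numpy as np, cv2
from scipy.spatial.transform import Rotation as R
def proj(p,P):
    P=np.atleast_2d(P); Rm=R.from_rotvec(p["attitude"]).as_matrix()
    f=200/np.tan(np.radians(p["vertical_fov"])/2)
    K=np.array([[f,0,p["cx"]],[0,f,p["cy"]],[0,0,1]])
    rv=cv2.Rodrigues(Rm.T)[0]; t=-Rm.T@p["origin"]
    return cv2.projectPoints(P.astype(float),rv,t,K,np.array(p["distortion"]))[0].reshape(-1,2)
def jw(pose,P):
    x,y,a=pose; P=np.atleast_2d(P)
    return np.c_[x+np.cos(a)*P[:,0]-np.sin(a)*P[:,1], y+np.sin(a)*P[:,0]+np.cos(a)*P[:,1], P[:,2]]
E
cat > fit.py <<'E'
from h import *
from bench import capture
from scipy.optimize import least_squares
t=capture("top"); s=capture("side")
def T(c): return np.array(c)/6+[190,180]
def S(c): return np.array(c)/7+[220,140]
topP=[(.05,.1,.014),(-.05,.1,.014),(.05,-.1,.014),(-.05,-.1,.014),(-.096,.078,.036)]
topI=T([(225,95),(113,298),(630,298),(520,503),(88,408)])
sideP=[(-.05,-.1,.014),(.05,-.1,.014),(-.05,-.1,0),(-.096,.078,.030)]
sideI=S([(212,525),(509,490),(217,550),(65,215)])
def lid(phi):
    P=[]
    for x,l,th in [(-.046,.078,0.008),(.046,.078,0.008),(-.013,.099,0.008),(.013,.099,0.008)]:
        # th offset along lid outer normal (closed: +z)
        P.append((x,.006+l*np.cos(phi)-th*np.sin(phi),.038+l*np.sin(phi)+th*np.cos(phi)))
    return P
sl=S([(183,160),(453,132),(277,108),(350,101)])
def f(v):
    return np.r_[(proj(t,jw(v[:3],topP))-topI).ravel(),(proj(s,jw(v[:3],np.array(sideP+lid(v[3]))))-np.r_[sideI,sl]).ravel()]
r=least_squares(f,[.5,.25,-.4,1.7],loss="soft_l1")
print(r.x.round(4)); print(f(r.x).reshape(-1,2).round(1))
E
python3 fit.py
```

```text
[ 0.604   0.2461 -0.4467  1.8964]
[[-0.2 -1.4]
 [-0.5 -1.2]
 [ 0.4 -0.2]
 [ 0.5  0.3]
 [ 0.3 -0. ]
 [-0.1 -0.2]
 [ 0.2 -0.7]
 [-0.1  0.9]
 [-0.5  0.2]
 [-0.7  0.3]
 [ 0.  -0.2]
 [-0.7  0.1]
 [ 0.2 -0.1]]
```

```bash
cat > st.py <<'E'
from h import *
from bench import readout
pose=(0.604,0.2461,-0.4467)
s=readout.sense(); d=s["tcp_pos"]-[pose[0],pose[1],0]
c,n=np.cos(pose[2]),np.sin(pose[2])
ey=[-n,c,0]; Rm=R.from_rotvec(s["tcp_rot"]).as_matrix()
print("t",round(s["clock"],2),"jig tcp mm",(1000*np.array([c*d[0]+n*d[1],-n*d[0]+c*d[1],d[2]])).round(1),"grip",round(1000*s["grip_width"],1))
tgt=np.array([[-c,-n,0],ey,[0,0,-1]]).T
print("rot to aligned (tool)",R.from_matrix(Rm.T@tgt).as_rotvec().round(3))
a=np.array([[c,n,0],[-n,c,0],[0,0,1]])
print("force jig",(a@s["force"]).round(2),"moment",s["moment"].round(2))
E
python3 -m crank '{"hand":[0,0,0,0,0,0,0,0,0,0],"linear":[[0,0,0],[-40,-12,0],[-40,-12,0],[-40,-12,0],[-40,-12,0],[-40,-12,0],[-40,-12,0],[-40,-12,0],[-40,-12,0],[-40,-12,0]],"delta_rot":[[0,0,0.091],[0,0,0],[0,0,0],[0,0,0],[0,0,0],[0,0,0],[0,0,0],[0,0,0],[0,0,0],[0,0,0]]}' 20; python3 st.py
```

```text
clock: 1.85
tcp_pos: [0.4793, 0.2851, 0.2395]
tcp_rot: [0.696, 3.063, 0.001]
force: [1.3, -0.8, 1.3]
grip_width: -0.0004
t 1.85 jig tcp mm [-129.3  -18.7  239.5] grip -0.4
rot to aligned (tool) [ 0.001  0.    -0.   ]
force jig [ 1.49 -0.12  1.29] moment [ 0.03 -0.04  0.01]
```

```bash
python3 -m crank '{"hand":[0,0,0,0,0,0,0,0,0,0],"linear":[[-33,-14,0],[-32,-14,0],[-32,-14,0],[-32,-14,0],[0,0,0],[0,0,26],[0,0,35],[0,0,35],[0,0,35],[0,0,0]],"delta_rot":[[0,0,0],[0,0,0],[0,0,0],[0,0,0],[0,0,0],[0,0,0],[0,0,0],[0,0,0],[0,0,0],[0,0,0]]}'; python3 st.py
python3 - <<'E'
from bench import capture
import cv2
for n in("side","top"):
    cv2.imwrite(f"pics/{n}1.png",capture(n)["img"])
a=cv2.resize(cv2.imread("pics/side1.png")[100:225,200:330],(500,480)); b=cv2.resize(cv2.imread("pics/top1.png")[170:290,190:320],(300,277))
import numpy as np
c=np.zeros((480,800,3),'uint8'); c[:,:500]=a; c[:277,500:]=b; cv2.imwrite("pics/c1.png",c)
E
```

```text
clock: 3.1
tcp_pos: [0.568, 0.18, 0.1059]
tcp_rot: [-0.694, -3.058, 0.004]
force: [0.4, -0.8, 0.4]
grip_width: -0.0001
t 3.1 jig tcp mm [ -3.9 -75.2 105.9] grip -0.1
rot to aligned (tool) [-0.004 -0.005  0.001]
force jig [ 0.7  -0.53  0.44] moment [-0.01  0.03  0.01]
```

View pics/c1.png

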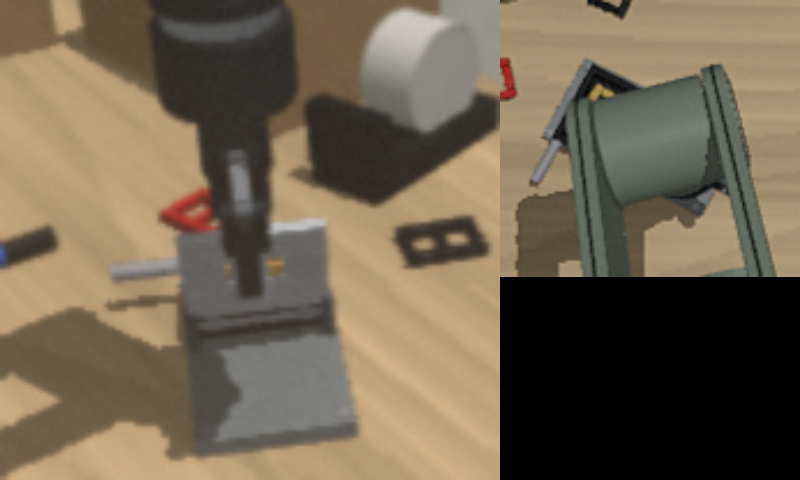

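The fingers are shut and stand in front of the lid (crop 250,270), clear of everything. I'll push the lid over along its arc.

```bash
python3 -m crank '{"hand":[0,0,0,0,0,0,0,0,0,0],"linear":[[-4,15,0],[0,15,0],[0,15,0],[0,15,0],[0,15,0],[0,12,-3],[0,10,0],[0,0,0],[0,12,6],[0,12,10]],"delta_rot":[[0,0,0],[0,0,0],[0,0,0],[0,0,0],[0,0,0],[0,0,0],[0,0,0],[0,0,0],[0,0,0],[0,0,0]]}'; python3 st.py
python3 - <<'E'
from bench import capture
import cv2
cv2.imwrite("pics/c2.png",cv2.resize(capture("side")["img"][100:225,200:330],(624,600)))
E
```

```text
clock: 4.45
tcp_pos: [0.6271, 0.2879, 0.0955]
tcp_rot: [0.697, 3.062, 0.002]
force: [0.1, -0.5, 0.3]
grip_width: -0.0002
t 4.45 jig tcp mm [ 2.7 47.7 95.5] grip -0.2
rot to aligned (tool) [ 0.002  0.001 -0.001]
force jig [ 0.31 -0.39  0.32] moment [-0.01 -0.02  0.01]
```

View pics/c2.png

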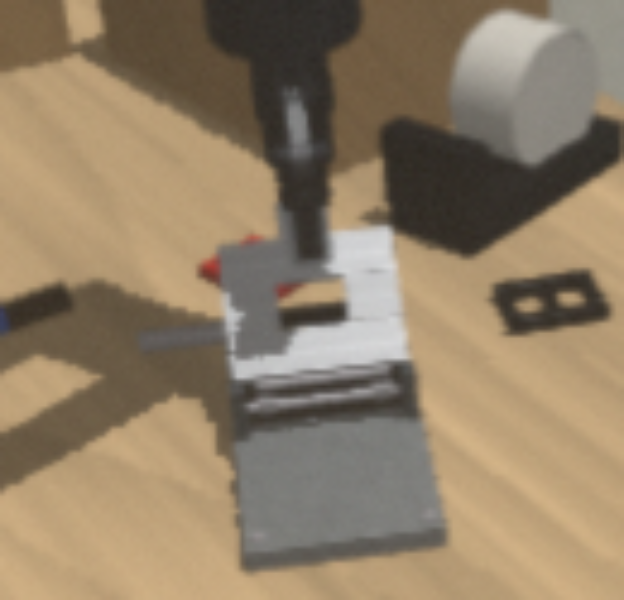

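The lid is over and leaning past upright, with the fingers on it near its edge. I'll follow it down and press.

```bash
python3 -m crank '{"hand":[0,0,0,0,0,0,0,0],"linear":[[0,5,8],[0,5,9],[0,5,9],[0,4,8],[0,2,5],[0,0,3],[0,0,2],[0,0,0]],"delta_rot":[[0,0,0],[0,0,0],[0,0,0],[0,0,0],[0,0,0],[0,0,0],[0,0,0],[0,0,0]]}'; python3 st.py
```

```text
clock: 5.5
tcp_pos: [0.6353, 0.3064, 0.0538]
tcp_rot: [0.696, 3.063, 0.002]
force: [-3.9, -1.4, 10.7]
grip_width: 0.0001
t 5.5 jig tcp mm [ 2.2 67.9 53.8] grip 0.1
rot to aligned (tool) [ 0.001  0.    -0.   ]
force jig [-2.91 -2.89 10.68] moment [-0.24  0.67 -0.06]
```

```bash
python3 -m crank '{"hand":[0,0,0,0,0,0,0],"linear":[[0,0,1],[0,0,0],[0,0,0],[0,0,-20],[0,0,-40],[0,0,-50],[0,0,0]],"delta_rot":[[0,0,0],[0,0,0],[0,0,0],[0,0,0],[0,0,0],[0,0,0],[0,0,0]]}'; python3 st.py
python3 - <<'E'
from bench import capture
import cv2
cv2.imwrite("pics/c3.png",cv2.resize(capture("side")["img"][100:225,200:330],(624,600)))
E
```

```text
clock: 6.38
tcp_pos: [0.6378, 0.3073, 0.1659]
tcp_rot: [0.694, 3.055, 0.011]
force: [0.3, 0.0, -0.8]
grip_width: -0.0001
t 6.38 jig tcp mm [  4.   69.8 165.9] grip -0.1
rot to aligned (tool) [ 0.008  0.007 -0.   ]
force jig [ 0.29  0.14 -0.79] moment [-0.01 -0.   -0.02]
```

View pics/c3.png

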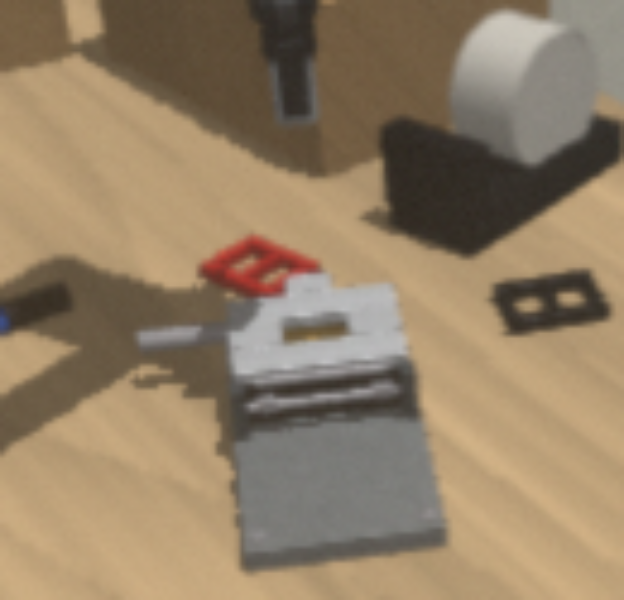

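The picture shows the lid flat on the tray with brass visible through the window at (315,330). The press stopped with the tip at 46 mm, which is the closed height. Now to the handle.

```bash
python3 -m crank '{"hand":[40,40,40,40,40,40,40,40,40],"linear":[[28,2.5,0],[28,2.5,0],[28,3,0],[0,0,0],[0,0,30],[0,0,35],[0,0,20],[0,0,0],[0,0,0]],"delta_rot":[[0.004,0.004,0],[0,0,0],[0,0,0],[0,0,0],[0,0,0],[0,0,0],[0,0,0],[0,0,0],[0,0,0]]}'; python3 st.py
python3 - <<'E'
from bench import capture
import cv2
cv2.imwrite("pics/c4.png",cv2.resize(capture("side")["img"][100:225,200:330],(624,600)))
E
```

```text
clock: 7.55
tcp_pos: [0.5635, 0.3497, 0.0763]
tcp_rot: [-0.696, -3.06, 0.003]
force: [-0.7, 0.1, 0.2]
grip_width: 0.04
t 7.55 jig tcp mm [-81.3  75.9  76.3] grip 40.0
rot to aligned (tool) [-0.003 -0.003 -0.   ]
force jig [-0.63 -0.24  0.23] moment [-0.04  0.02  0.04]
```

View pics/c4.png

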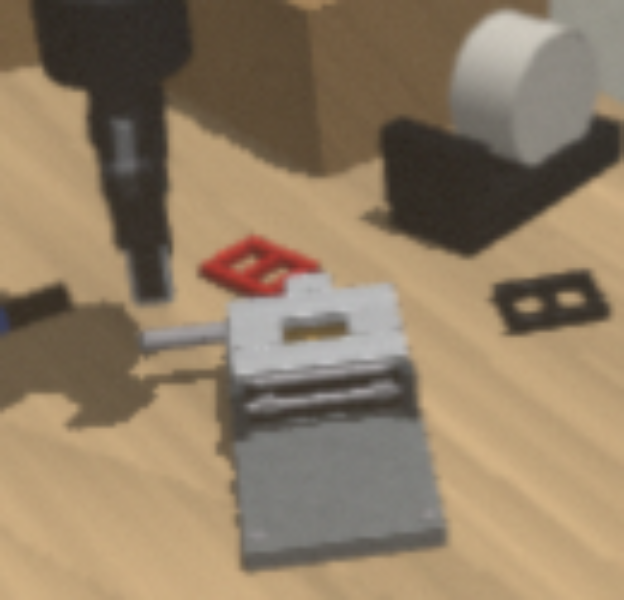

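```bash
python3 -m crank '{"hand":[40,40,40,40,5,5,5,5,5],"linear":[[0,2,20],[0,0,20],[0,0,17],[0,0,0],[0,0,0],[0,0,0],[0,0,0],[0,0,0],[0,0,0]],"delta_rot":[[0,0,0],[0,0,0],[0,0,0],[0,0,0],[0,0,0],[0,0,0],[0,0,0],[0,0,0],[0,0,0]]}' 25; python3 st.py
python3 - <<'E'
from bench import capture
import cv2
cv2.imwrite("pics/c5.png",cv2.resize(capture("side")["img"][100:225,200:330],(624,600)))
E
```

```text
clock: 8.72
tcp_pos: [0.5647, 0.3532, 0.0198]
tcp_rot: [-0.696, -3.062, -0.003]
force: [1.4, 6.1, -1.0]
grip_width: 0.0111
t 8.72 jig tcp mm [-81.7  79.6  19.8] grip 11.1
rot to aligned (tool) [ 0.002 -0.002 -0.   ]
force jig [-1.38  6.1  -0.96] moment [ 0.69 -0.19  0.07]
```

View pics/c5.png

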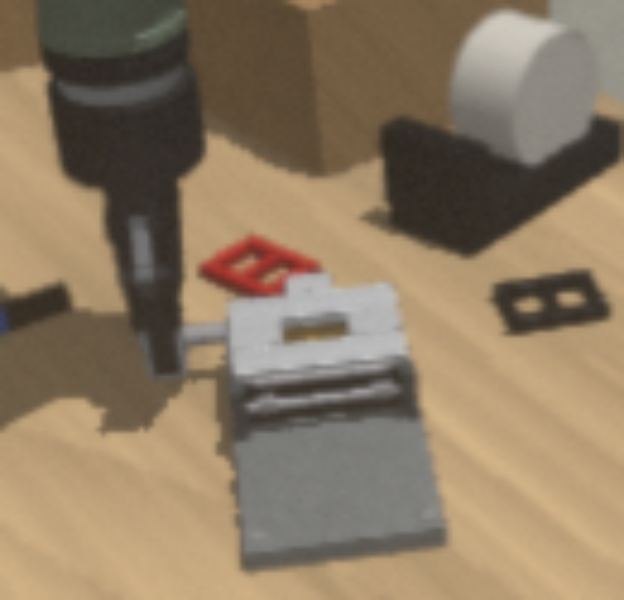

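It is gripped: the opening of 11 mm matches the pin, and the +6 N along y says the pin stands about 2 mm further in +y than I fitted. I'll allow for that and start turning with the tool vertical, letting the pin roll in the pads.

```bash
python3 -m crank '{"hand":[5,5,5,5,5,5,5,5],"linear":[[0,2,0],[0,-0.3,-6.8],[0,-0.9,-6.7],[0,-1.5,-6.7],[0,-2,-6.5],[0,-2.6,-6.3],[0,-3.2,-6],[0,0,0]],"delta_rot":[[0,0,0],[0,0,0],[0,0,0],[0,0,0],[0,0,0],[0,0,0],[0,0,0],[0,0,0]]}' 25; python3 st.py
python3 - <<'E'
from bench import capture
import cv2
cv2.imwrite("pics/c6.png",cv2.resize(capture("side")["img"][100:225,200:330],(624,600)))
E
```

```text
clock: 9.78
tcp_pos: [0.5607, 0.3448, 0.0593]
tcp_rot: [-0.696, -3.061, -0.001]
force: [1.5, 4.6, 0.2]
grip_width: 0.0109
t 9.78 jig tcp mm [-81.7  70.3  59.3] grip 10.9
rot to aligned (tool) [ 0.    -0.003 -0.001]
force jig [-0.67  4.78  0.17] moment [ 0.9  -0.47  0.05]
```

View pics/c6.png

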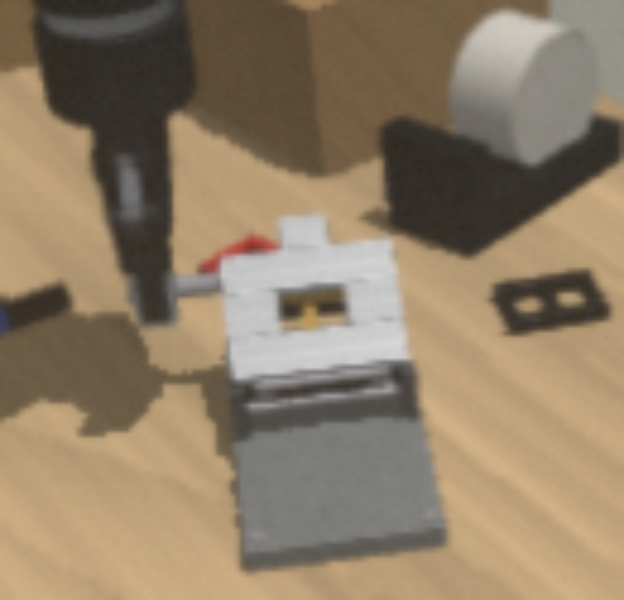

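The holder turns with the lid still shut and the forces are low. Continuing.

```bash
python3 -m crank '{"hand":[5,5,5,5,5,5,5,5,5,5],"linear":[[0,-2.6,-5.7],[0,-4.1,-5.4],[0,-4.6,-5.1],[0,-5.1,-4.6],[0,-5.4,-4.1],[0,-5.7,-3.6],[0,-6,-3.2],[0,-6.3,-2.6],[0,-6.5,-2],[0,0,0]],"delta_rot":[[0,0,0],[0,0,0],[0,0,0],[0,0,0],[0,0,0],[0,0,0],[0,0,0],[0,0,0],[0,0,0],[0,0,0]]}' 25; python3 st.py
python3 - <<'E'
from bench import capture
import cv2
cv2.imwrite("pics/c7.png",cv2.resize(capture("side")["img"][80:225,190:330],(580,600)))
E
```

```text
clock: 11.08
tcp_pos: [0.5419, 0.305, 0.0987]
tcp_rot: [0.698, 3.062, 0.01]
force: [-0.5, 7.7, 13.1]
grip_width: 0.011
t 11.07 jig tcp mm [-81.4  26.3  98.7] grip 11.0
rot to aligned (tool) [ 0.006 -0.001 -0.001]
force jig [-3.79  6.73 13.07] moment [ 1.41 -0.17  0.05]
```

View pics/c7.png

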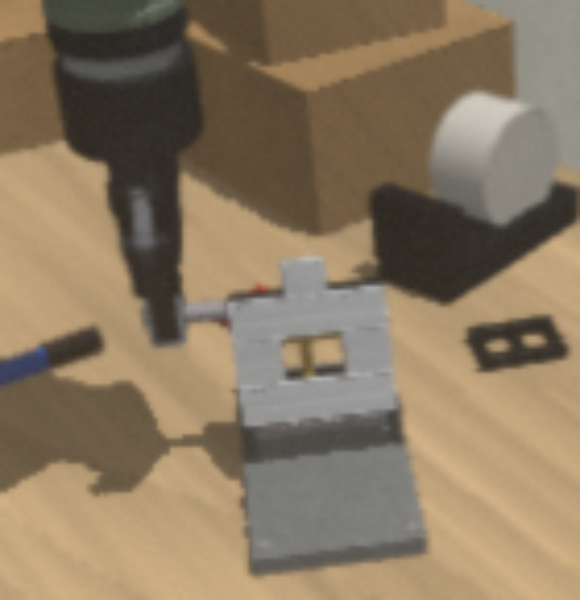

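At about 75° the lid is shut and brass shows in the window at (310,355). The 13 N upward says the pin wants to sit about 3 mm higher, so I'll raise the arc and go over the top.

```bash
python3 -m crank '{"hand":[5,5,5,5,5,5],"linear":[[0,0,-3],[0,-6.7,-1.5],[0,-6.7,-0.9],[0,-6.8,-0.3],[0,-6.8,0.3],[0,0,0]],"delta_rot":[[0,0,0],[0,0,0],[0,0,0],[0,0,0],[0,0,0],[0,0,0]]}' 20; python3 st.py
python3 - <<'E'
from bench import capture
import cv2
cv2.imwrite("pics/c8.png",cv2.resize(capture("side")["img"][80:225,190:330],(580,600)))
E
```

```text
clock: 11.88
tcp_pos: [0.5282, 0.2764, 0.1003]
tcp_rot: [-0.695, -3.059, 0.006]
force: [1.1, -0.7, 6.2]
grip_width: 0.011
t 11.88 jig tcp mm [-81.4  -5.4 100.3] grip 11.0
rot to aligned (tool) [-0.005 -0.003 -0.   ]
force jig [ 1.24 -0.13  6.21] moment [ 0.11 -0.31  0.05]
```

View pics/c8.png

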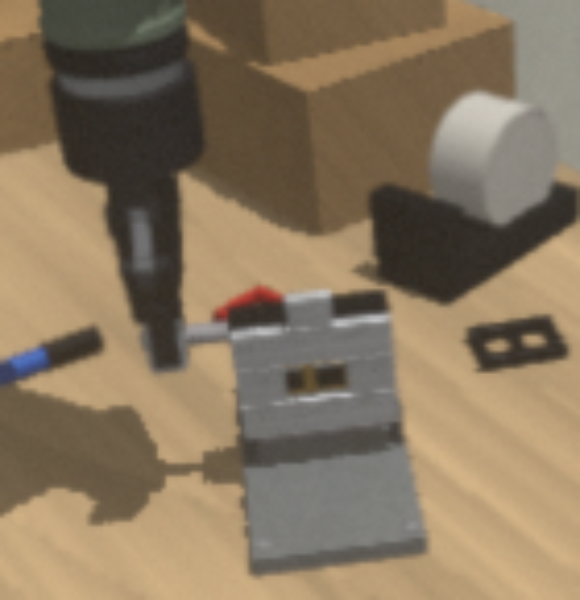

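```bash
python3 -m crank '{"hand":[5,5,5,5,5,5,5,5,5,5],"linear":[[0,-6.7,0.4],[0,-6.7,1.5],[0,-6.5,2],[0,-6.3,2.6],[0,-6,3.2],[0,-5.7,3.6],[0,-5.4,4.1],[0,-5.1,4.6],[0,-4.6,5.1],[0,0,0]],"delta_rot":[[0,0,0],[0,0,0],[0,0,0],[0,0,0],[0,0,0],[0,0,0],[0,0,0],[0,0,0],[0,0,0],[0,0,0]]}' 20; python3 st.py
python3 - <<'E'
from bench import capture
import cv2
cv2.imwrite("pics/c9.png",cv2.resize(capture("side")["img"][80:225,190:330],(580,600)))
E
```

```text
clock: 13.18
tcp_pos: [0.5047, 0.2288, 0.0717]
tcp_rot: [-0.695, -3.058, 0.007]
force: [4.8, -2.0, -0.7]
grip_width: 0.0106
t 13.18 jig tcp mm [-82.1 -58.5  71.7] grip 10.6
rot to aligned (tool) [-0.006 -0.005 -0.   ]
force jig [ 5.23  0.29 -0.73] moment [-0.24 -0.9  -0.  ]
```

View pics/c9.png

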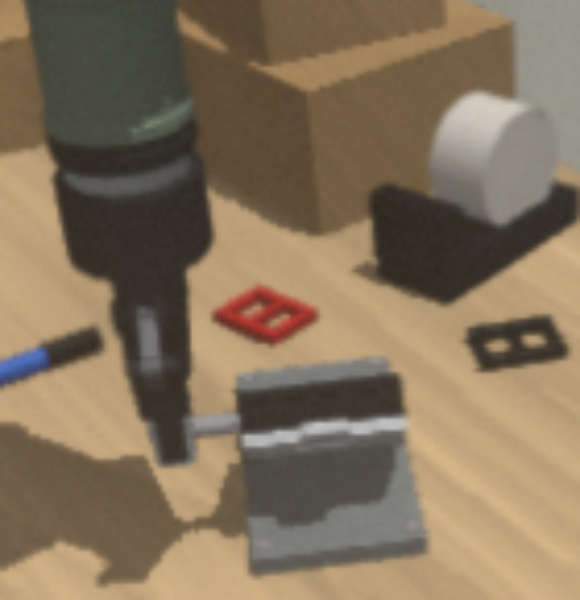

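```bash
python3 -m crank '{"hand":[5,5,5,5,5,5,5,5,5,5],"linear":[[0,-4.1,5.4],[0,-3.6,5.7],[0,-3.2,6],[0,-2.6,6.3],[0,-2,6.5],[0,-1.5,6.7],[0,-0.9,6.7],[0,-0.3,6.8],[0,0,1],[0,0,0]],"delta_rot":[[0,0,0],[0,0,0],[0,0,0],[0,0,0],[0,0,0],[0,0,0],[0,0,0],[0,0,0],[0,0,0],[0,0,0]]}' 20; python3 st.py
python3 - <<'E'
from bench import capture
import cv2
cv2.imwrite("pics/c10.png",cv2.resize(capture("side")["img"][80:225,190:330],(580,600)))
E
```

```text
clock: 14.48
tcp_pos: [0.4968, 0.2129, 0.0213]
tcp_rot: [-0.694, -3.058, 0.006]
force: [3.2, -3.9, -1.7]
grip_width: 0.0107
t 14.47 jig tcp mm [-82.3 -76.3  21.3] grip 10.7
rot to aligned (tool) [-0.005 -0.005  0.   ]
force jig [ 4.58 -2.16 -1.66] moment [-0.43 -0.58  0.02]
```

View pics/c10.png

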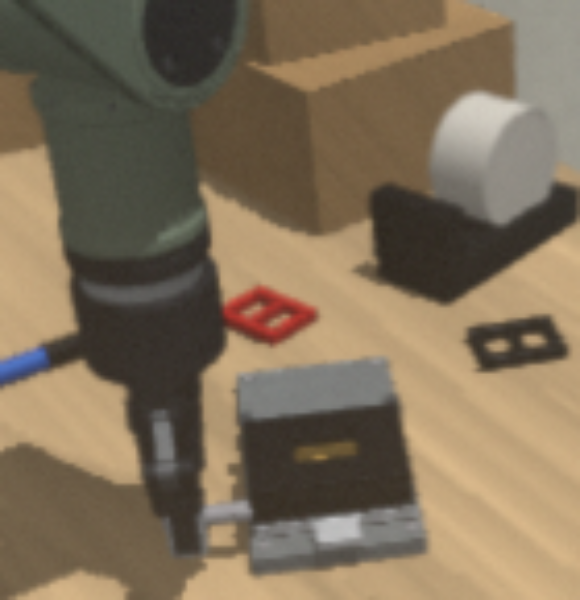

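It is turned over with the lid underneath and brass visible at (325,452). I'll let go and back off.

```bash
python3 -m crank '{"hand":[40,40,40,40,40,40,40,40,40,40],"linear":[[0,0,0],[0,0,0],[0,0,0],[0,0,-20],[0,0,-40],[0,0,-50],[40,0,-40],[50,0,0],[50,0,0],[0,0,0]],"delta_rot":[[0,0,0],[0,0,0],[0,0,0],[0,0,0],[0,0,0],[0,0,0],[0,0,0],[0,0,0],[0,0,0],[0,0,0]]}' 20; python3 st.py
cat > chk.py <<'E'
from h import *
from bench import capture,nets
import sys
k=sys.argv[1]; pose=(0.605,0.248,-0.4467)
out=[]
for n,(r0,c0) in (("side",(130,210)),("top",(170,180))):
    p=capture(n); im=p["img"].copy()
    for l in("jig","jig_lid","buckle_center"):
        print(n,l,[((np.array(d["rect"])*[640,400,640,400]).round(0),round(d["conf"],2)) for d in nets.spot_in(p,l)][:3])
    S=5; a=cv2.resize(im[r0:r0+110,c0:c0+130],(390*1,330),interpolation=cv2.INTER_CUBIC); b=a.copy()
    # expected turned tray outline top z 46 and handle tip, buckle
    for P in [(-.046,-.084,.046),(.046,-.084,.046),(.046,-.008,.046),(-.046,-.008,.046),(-.096,-.078,.03),(0,-.046,.03)]:
        u=(proj(p,jw(pose,P))[0]-[c0,r0]+.5)*3; cv2.circle(b,(int(u[0]),int(u[1])),3,(0,0,255),1)
    out.append(np.hstack([a,b]))
cv2.imwrite(f"pics/chk{k}.png",np.vstack(out)[:,:][:660]); im=cv2.imread(f"pics/chk{k}.png"); cv2.imwrite(f"pics/chk{k}.png",cv2.resize(im,(700,592)))
E
python3 chk.py 1
```

```text
clock: 15.78
tcp_pos: [0.3687, 0.2745, 0.1724]
tcp_rot: [-0.689, -3.059, 0.005]
force: [0.8, -0.2, -0.2]
grip_width: 0.0406
t 15.78 jig tcp mm [-224.5  -76.   172.4] grip 40.6
rot to aligned (tool) [-0.005 -0.005  0.004]
force jig [ 0.76  0.16 -0.23] moment [ 0.03 -0.03  0.04]
side jig [(array([262., 193.,  64.,  55.]), 0.58)]
side jig_lid [(array([270., 208.,  40.,  12.]), 0.49)]
side buckle_center [(array([317., 161.,  25.,  17.]), 0.78), (array([254., 157.,  27.,  12.]), 0.78), (array([268., 187.,   7.,  -2.]), 0.39)]
top jig [(array([253., 237.,  87.,  84.]), 0.58)]
top jig_lid [(array([285., 246.,  10.,   7.]), 0.7)]
top buckle_center [(array([185., 203.,  25.,  21.]), 0.78), (array([242., 165.,  25.,  28.]), 0.5)]
```

View pics/chk1.png

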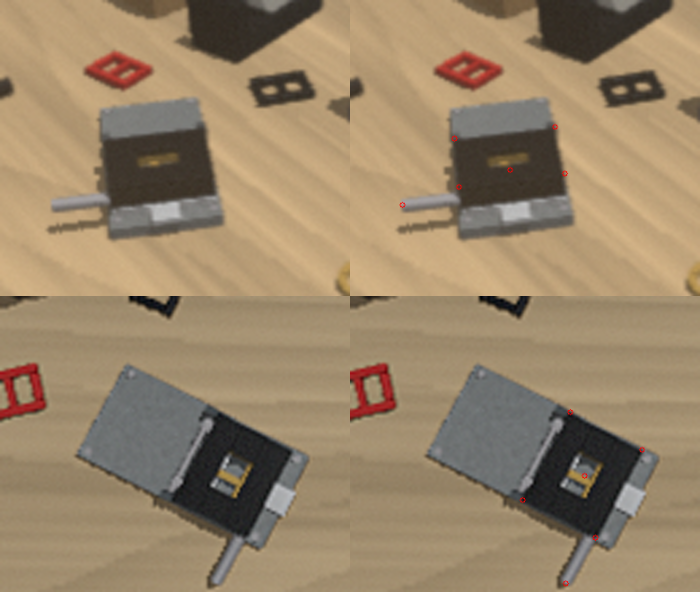

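The handle tip and tray outline land on the points predicted for a fully turned, flat holder. The tab lies on the plate, the brass and its bar show in the window, and the gripper is clear. Handing in.

Run:
```python
from bench import order
print(order.close_job())
```

```text
the job is handed in; nothing more can be done
None
```

I closed the lid of the left jig (the one with the buckle) and turned the holder over by its handle pin. I released it and backed the gripper about 14 cm clear, then handed in at about 16 s. I got no verdict back from handing in.

**Lid:** the press stopped with the fingertips at 46 mm, the closed height, with about 11 N on the wrist. The lid looked shut in each picture of the turn where its edge showed.

**Final pictures:** both views matched the predicted flat position to within about a millimetre at the handle tip. The tab lies on the plate, and brass shows in the tray window.

**Checks that disagreed:**
- My fitted jig position was about 2 mm off in y. I corrected this from the grip force.
- At about 75° of the turn the pin pushed up with 13 N, so I raised the arc by 3 mm.
- At the end, the network's confident "buckle" hits were the red and black look-alikes. In the side view it gave the real buckle a low score (0.39), and in the top view it missed it. The buckle is therefore confirmed only by the brass I could see in the window, and I had no direct reading of which side is up.

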